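# Park the pastry torch in its safety dock and lock it

### The job

Put the blue stick torch away in its grey safety dock. First slide the dock's red lock fully back to its rear end stop, away from the fork clip; then press the torch (do not drop it) down past the sprung orange jaw until it sits home in both black forks, centred along the dock, with its steel nozzle on the lock's side; finally slide the lock forward to its front end stop, across the nozzle, and let go. Leave the tarts and the other things on the counter where they are.

Things in the scene. Friction and masses are not known exactly. Their poses are not given: they have to be found in the camera images.
- dock: Grey base plate 150 x 220 x 12 mm, fixed to the counter; carries the fork clip and the lock slide. Origin: on the counter, under the middle of the clip; x points to the rear (away from the robot at yaw 0; yaw within 0.3 rad), y along the seated torch towards the lock, z up. Dock and rest swap sides (left, right) between episodes.
- clip (a point): Middle of the fork clip, on the axis of the seated torch, 60 mm above the counter. Axes as the dock's. Black forks at y = -45 and +45 mm (14 mm long in y), seats at z = 49 mm above the counter, slots 24 mm wide; low front tine to z = 59 mm, tall rear tine with lead-in to z = 87 mm. Between them (|y| under 38 mm) only the jaw's hinge bar (8 mm thick, x = 0, z = 40 mm) stands above 12 mm.
- lock_track (a point): Middle of the top of the aluminium pedestal the lock runs on, 67 mm above the counter: 88 mm (dock x) x 44 mm (dock y), guide rails to 77 mm, a dark stop plate to 81 mm at its rear end. Axes as the dock's.
- jaw (a joint): Angle (rad) of the sprung orange jaw, 0 = closed. Two fingers at dock y = -60 and +60 mm, hinged along y at x = 0, z = 40 mm; 8 mm lips (centre x = -10.5, z = 71.5 mm) overhang the seated torch from the front, sloped lead-ins above reach z = 87 mm. Pressing the torch straight down (4 to 8 N over its weight) pushes the jaw to -x, about 0.1 rad; it snaps back over the torch.
- lock (a joint): Lock slide position (m): 0 = fully back (dock's +x, open) at its rear stop; 0.05 = fully forward (-x, locked). Starts at 0.025 to 0.05, blocking the nozzle's place. Stays where left; friction about 2.5 N. Its red plate is 80 (x) x 28 (y) x 11 mm, underside 69 mm above the counter, 3 mm above the seated nozzle.
- lock_grip (a point): Centre of the top of the lock's upright black grip (white band), 118 mm above the counter; in the dock's frame at x = 62 mm minus the joint value, y = 112 mm. The grip measures 16 mm (dock x) x 24 mm (dock y) and rises 38 mm above the red plate. Axes as the dock's.
- torch: Unlit stick torch, a round rod, 0.14 to 0.28 kg: blue handle 22 mm in diameter, y = -75 to +75 mm (brass collar at the nozzle end, black end cap), then a steel nozzle 12 mm in diameter to y = 145 mm. Origin: on the axis, mid-handle; y runs along the axis to the nozzle. Starts level in the rest, axis 40 mm above the counter, nozzle pointing as in the dock within 0.6 rad.
- nozzle_tip (a point): Tip of the torch's nozzle, on its axis, 145 mm from the torch's origin. Axes as the torch's.
- rest: White rest fixed to the counter (yaw within 0.3 rad): base plate 80 x 150 x 8 mm, two grooved blocks at y = -45 and +45 mm (12 mm long in y, 40 mm wide in x, top at 37 mm) carry the handle. Origin: on the counter, under the middle; y runs along the torch. Nothing between the blocks is above 8 mm.
- shaker: Steel sugar shaker standing between dock and rest, 50 mm in diameter, 86 mm high; origin under its centre. Bystander.
- tart_a: Cheese tart in a foil cup on the tray at the far side, 72 mm in diameter, 37 mm high; origin under its centre. Bystander.
- tart_b: Pale cheese tart, otherwise as tart_a. Bystander.
- tart_c: Cheese tart as tart_a. Bystander.
- sugar: Glass jar with white cap, 70 mm in diameter, 110 mm high, on the left; origin under its centre. Bystander.
- bowl: White bowl, 110 mm in diameter, 50 mm high, on the right; origin under its centre. Bystander.
Mind the look-alikes: they are no part of the job. There is more than one size of the torch; the job needs the smallest.

How it is judged:
On the way, in this order (a step that is already met when the one before it is completed fails the run):
1. the lock is slid fully back to its rear end stop while the torch is not yet in the dock (value of joint lock below 0.003 m and distance between torch and dock above 0.1 m), for 0.2 s.
2. the torch sits home in both forks under the closed jaw, nozzle on the lock's side, with the lock still back (x of torch in the frame of dock between -0.004 and 0.004 m and z of torch in the frame of dock between 0.057 and 0.063 m and y of torch in the frame of dock between -0.012 and 0.012 m and angle between the y axis of torch and the y axis of dock, either way round below 0.07 rad and y of nozzle_tip in the frame of dock above 0.1 m and value of joint jaw below 0.06 rad and value of joint lock below 0.012 m), for 0.2 s.
3. the lock is slid forward to its front end stop across the nozzle (value of joint lock above 0.047 m), for 0.2 s.
At the end, for the whole second after the job is handed in: The torch lies still in the dock: axis within 4 mm of x = 0 and 3 mm of 60 mm height in the dock's frame, middle within 12 mm of the dock's along y, aligned within 0.07 rad, nozzle on the lock's side, the jaw closed (under 0.06 rad), and the lock within 3 mm of its front stop (joint above 0.047) (x of torch in the frame of dock between -0.004 and 0.004 m and z of torch in the frame of dock between 0.057 and 0.063 m and y of torch in the frame of dock between -0.012 and 0.012 m and angle between the y axis of torch and the y axis of dock, either way round below 0.07 rad and y of nozzle_tip in the frame of dock above 0.1 m and value of joint jaw below 0.06 rad and value of joint lock above 0.047 m and linear speed of torch below 0.02 m/s); the robot touches nothing.
It fails at once if the torch is dropped onto the clip: let go above the jaw so that it falls faster than 0.5 m/s (horizontal distance between torch and clip below 0.03 m and z of torch in the frame of dock between 0.083 and 0.4 m and linear speed of torch above 0.5 m/s and contact force between the fingers and torch below 0.5 N).
It fails at once if a bystander (tart, shaker, jar or bowl) is shoved more than 30 mm (distance of any of tart_a, tart_b, tart_c, shaker, sugar, bowl from where it was at the start of the episode above 0.03 m).
It also fails if it takes over 69 s, if anything falls off the work surface, if the arm or the gripper's body presses on something with over 40 N, if the wrist force passes 120 N, or if a joint passes its speed limit or range.

### The arm

A 7-joint arm with a two-finger parallel gripper is mounted at the origin on the work surface. World frame = base frame: x ahead of the robot, y to its left, z up, the work surface at z = 0. Lengths are in m, angles in rad, forces in N, time in s.
With the tool pointing down it reaches from about 0.425 to 1.025 m from the base axis. Payload 9.4 kg.
Tool frame: the origin (TCP) lies midway between the tips of the shut fingers; the grasp point (between the pads) lies 19 mm behind it; z points along the fingers, y is the line along which they close (so a half turn about z gives the same grasp; the last joint's range is limited). The gripper opens to 85 mm and grips with 20 to 120 N. Pads are 22 mm wide; open, the fingers measure 114 mm over their backs; the gripper's body (76 mm by 85 mm) begins 54 mm behind the grasp point. The pads swing forward as they close: fully open they stand 13 mm farther back than shut.
Start: joints at [-1.341, 0.599, -0.003, 1.599, 0.002, 0.943, -0.08], TCP at [0.219, 0.691, 0.231] pointing down, gripper open.
Joint ranges: [-2.57, 2.57], [-0.35, 1.97], [-1.29, 1.29], [0.11, 2.56], [-1.05, 4.19], [0.11, 1.86], [-2.63, 2.63]. Speed limits (rad/s): [2.22, 2.22, 3.01, 3.01, 3.14, 3.14, 3.14].

### API

Orientations are given as a rotation vector (axis times angle).
In Python, from plant import manip, eyes, ticket, spot_in, regions_of gives the robot as it stands.
- The arm moves only by the shell command python3 -m creep 'ROWS' [OPENING] [FORCE]. ROWS is JSON, a list of rows, each a list of 4 numbers: the shift along the world's x, y, z in mm, then the turn about the world's z in degrees. A call has 1 to 10 rows; each row is the pose to reach, as a shift and turn from the pose commanded when the call began; what a row does not reach only later rows make up. A row lasts 1/10 s, in which the tool goes at most 50 mm and 8.59 degrees, less where a joint would pass 70% of its speed; a pose out of reach is approached as far as the arm can. A call with a gripper value outside its range is refused whole. OPENING is the opening in per cent of the stroke, from 0 (shut) to 100 (fully open), set as the call begins (- or left out, the last holds). The fingers move at their own pace and stop on an object; FORCE is the grip in N (left out, the last holds). Time passes only in rows, so rows that repeat a pose let the fingers close. It gives the time, the measured TCP pose, the force, the opening and the grip force at its end, in the units of the state.
- manip.read_state(): the state, without advancing time (a new reading comes with each control period).
- eyes.snapshot(name): name is "scene" or "top" or "wrist"; returns (picture, depth): 480x640x3 uint8, blue, green, red; 480x640 float32, m along the optical axis (not along the pixel's ray), 0 where there is no reading.
- eyes.camera_model(name): a dict with "K" (3x3 intrinsics, pixels), "k1" (the pictures are not rectified: a ray, as slopes to the right and down, at radius r is drawn at 1 + k1 r^2 times it, then the intrinsics apply), "camera_from_world" (4x4, takes a point from world to camera coordinates). Camera axes: x right, y up, looking along -z (the intrinsics and any distortion apply to the point x, -y, -z); pixel columns grow to the right and rows downward; lengths in m; the calibration is good to about 2 mm. A picture is of the moment at which its call begins: read the wrist's pose just before it. camera_model takes no time and is no camera call; for the wrist camera it gives the pose at the moment of the call.
- ticket.hand_in(): hands the job in; it is judged then, once.
Trained networks look in the newest picture that a camera, given by its name, has taken for a name from the list of things; names that differ only in an ending like _2 or _b are one class to them, and where a whole thing is asked for, a point or a joint stands for the part that bears it (a point fixed in the world has none). Each returns a list of dicts, best first, with "confidence" (0 to 1); they miss things now and then, are a little off and sometimes report something else, mostly with a low value. They report only what shows in the picture. A call takes as long as a camera call. They do not tell look-alikes from the thing itself.
- spot_in(thing, camera): "rect" ([left, top, width, height] in pixels, round what is visible of it).
- regions_of(thing, camera): "mask" (480x640 bool, what is visible of it) and "rect" ([left, top, width, height] in pixels, round what is visible of it).
The state is a dict: "time_s": time; "joints": joint angles; "joint_velocities": joint speeds; "tau": joint torques, N m; "tcp_pos": TCP position; "ee_rot": TCP orientation; "force": force on the tool from outside, world axes, zero at the start; "moment": the same for the moment, N m; "width": finger opening in m; "finger_force": force on a finger pad.
Only numpy, scipy, OpenCV 4.12 (cv2) and the standard library are available. Lean on these libraries where they do the work, as an engineer would, in place of code of your own. Each camera call takes 0.05 s, during which the arm holds its last target. There are 200 camera calls.

## Working session

There is one attempt and no reset: what is moved stays moved. The work goes in short steps, Python scripts to look and compute and a shell command to move; the robot and the scene stay as the last step left them, time stands still between calls to the robot, and variables do not carry over. Pictures are saved under pics/ and viewed, at most 10 in all, crops included, and the job is handed in when it is done.

```bash
ls; mkdir -p pics; cat > h.py <<'E'
import numpy as np, cv2
from plant import manip, eyes, ticket, spot_in, regions_of
def world(cam,M,px,depth=None,z=None):
    "px Nx2 (col,row) -> world, from depth along the axis or plane height z"
    K=np.array(M["K"]);px=np.asarray(px,float).reshape(-1,2)
    d=(px-K[:2,2])/[K[0,0],K[1,1]]
    s=d.copy()
    for _ in range(15): s=d/(1+M["k1"]*(s**2).sum(1,keepdims=True))
    T=np.linalg.inv(np.array(M["camera_from_world"]))
    ray=np.c_[s[:,0],-s[:,1],-np.ones(len(s))]@T[:3,:3].T
    t=np.asarray(depth,float) if z is None else (z-T[2,3])/ray[:,2]
    return T[:3,3]+ray*np.reshape(t,(-1,1))
def cloud(cam,M,D,mask):
    r,c=np.nonzero(mask&(D>0)); return world(cam,M,np.c_[c,r],D[r,c]),np.c_[c,r]
E
python3 - <<'E'
from h import *
s=manip.read_state();print({k:np.round(v,3).tolist() for k,v in s.items()})
for c in ["top","scene"]:
    M=eyes.camera_model(c);I,D=eyes.snapshot(c);np.savez(f"{c}.npz",I=I,D=D)
    print(c,np.round(np.linalg.inv(M["camera_from_world"]),3).tolist())
    for t in ["dock","torch","lock_grip","rest","shaker"]:
        for r in regions_of(t,c)[:4]:
            m=r["mask"];P,_=cloud(c,M,D,m)
            print(c,t,round(r["confidence"],2),np.round(r["rect"]).tolist(),m.sum(),np.round(np.median(P,0),3) if len(P) else None)
            if t!="shaker":
              x,y,w,h=map(int,r["rect"]);cv2.rectangle(I,(x,y),(x+w,y+h),(0,255,0),1)
    cv2.imwrite(f"pics/{c}1.png",I)
E
```

```text
pics
{'time_s': 0.0, 'joints': [-1.341, 0.6, -0.003, 1.6, 0.002, 0.943, -0.08], 'joint_velocities': [-0.001, 0.002, -0.0, -0.001, 0.0, 0.001, 0.001], 'tau': [-0.002, -77.644, 1.564, -25.804, 0.012, 0.009, -0.0], 'tcp_pos': [0.219, 0.691, 0.23], 'ee_rot': [-0.48, -3.105, 0.002], 'force': [-0.57, 0.097, -0.029], 'moment': [0.016, -0.014, -0.03], 'finger_force': 0.0, 'width': 0.086}
top [[0.021, 0.998, -0.067, 0.422], [-1.0, 0.02, -0.014, 0.01], [-0.012, 0.068, 0.998, 1.366], [0.0, 0.0, 0.0, 1.0]]
top dock 0.55 [340.0, 188.0, 93.0, 69.0] 5226 [ 0.57  -0.134  0.014]
top torch 0.93 [132.0, 310.0, 115.0, 43.0] 1207 [0.288 0.368 0.026]
top torch 0.7 [311.0, 234.0, 17.0, 18.0] 337 [0.506 0.026 0.083]
top torch 0.67 [204.0, 237.0, 88.0, 26.0] 701 [0.494 0.198 0.049]
top torch 0.57 [434.0, 311.0, 11.0, 116.0] 1164 [ 0.236 -0.261  0.025]
top lock_grip 0.59 [348.0, 213.0, 14.0, 33.0] 403 [ 0.539 -0.053  0.081]
top lock_grip 0.4 [360.0, 131.0, 28.0, 31.0] 669 [ 0.758 -0.101  0.037]
top rest 0.72 [235.0, 229.0, 58.0, 38.0] 1336 [0.496 0.169 0.009]
top rest 0.17 [341.0, 186.0, 94.0, 72.0] 5182 [ 0.
[... 220 characters left out ...]
.47], [0.014, 0.707, 0.707, 0.932], [0.0, 0.0, 0.0, 1.0]]
scene dock 0.89 [187.0, 198.0, 115.0, 89.0] 5199 [ 0.583 -0.116  0.013]
scene torch 0.79 [253.0, 126.0, 70.0, 54.0] 714 [ 0.257 -0.257  0.02 ]
scene torch 0.72 [442.0, 221.0, 103.0, 77.0] 1270 [0.3   0.384 0.02 ]
scene torch 0.57 [348.0, 262.0, 97.0, 31.0] 736 [0.503 0.19  0.045]
scene lock_grip 0.78 [269.0, 214.0, 28.0, 32.0] 479 [ 0.549 -0.047  0.079]
scene lock_grip 0.26 [189.0, 196.0, 111.0, 91.0] 5208 [ 0.583 -0.117  0.013]
scene rest 0.86 [340.0, 271.0, 69.0, 37.0] 1432 [0.52  0.176 0.006]
scene shaker 0.71 [309.0, 229.0, 22.0, 40.0] 767 [0.524 0.035 0.058]
scene shaker 0.41 [117.0, 168.0, 46.0, 39.0] 1239 [ 0.569 -0.481  0.028]
```

```bash
python3 - <<'E'
import numpy as np,cv2
I=np.load("top.npz")["I"][180:280,180:450]
cv2.imwrite("pics/topc.png",cv2.resize(I,None,fx=2.95,fy=2.95,interpolation=cv2.INTER_CUBIC))
E
```

```text
(no output)
```

View pics/topc.png

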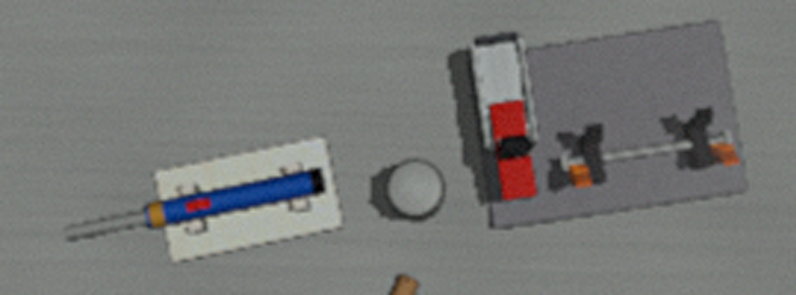

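View pics/top1.png

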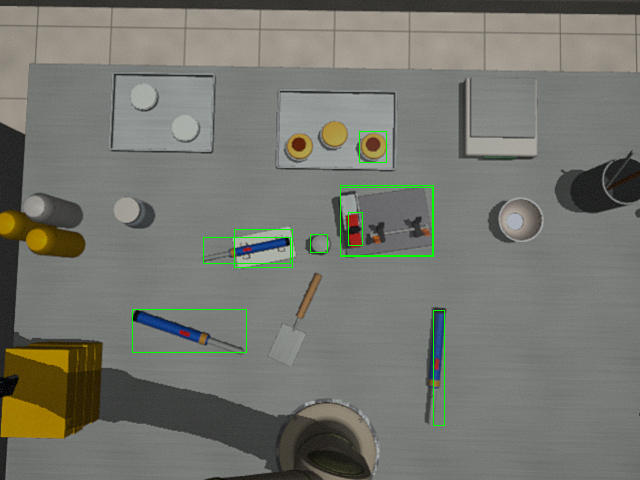

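The torch in the white rest (full image about 204–290, 250) is the smallest. Its nozzle points left (+y), and the dock is on the right with the lock on its left side, red plate at about (352,230), grip at about (354,230). The two longer torches on the counter are the look-alikes.

```bash
python3 - <<'E'
from h import *
c="top";M=eyes.camera_model(c);Z=np.load("top.npz");I,D=Z["I"],Z["D"]
f=lambda x,y:(180+x/2.95,180+y/2.95)
print("grip",world(c,M,f(515,146),z=.118))
W=world(c,M,[f(565,158),f(735,138)],z=.044);print("bar ends",W)
W=world(c,M,[f(490,228),f(748,190),f(718,20)],z=.012);print("plate corners",W)
W=world(c,M,[f(487,38),f(515,150)],z=.08);print(W)
print("shaker",world(c,M,f(415,188),z=.086))
hsv=cv2.cvtColor(I,cv2.COLOR_BGR2HSV)
m=(hsv[...,0]>105)&(hsv[...,0]<130)&(hsv[...,1]>130);w=np.zeros_like(m);w[235:265,200:295]=1;m&=w
r,cc=np.nonzero(m);W=world(c,M,np.c_[cc,r],z=.045)
mu=W.mean(0);u=np.linalg.svd(W-mu)[2][0];u*=np.sign(u[1]);t=(W-mu)@u
print("blue mid",mu,u,np.degrees(np.arctan2(-u[0],u[1])),t.min(),t.max())
print("endcap end, nozzle tip",world(c,M,[f(326,180),f(66,234)],z=.04))
E
```

```text
grip [[ 0.54025697 -0.05253223  0.118     ]]
bar ends [[ 0.53800403 -0.09810914  0.044     ]
 [ 0.55755124 -0.23953404  0.044     ]]
plate corners [[ 0.47961182 -0.03768422  0.012     ]
 [ 0.51650112 -0.25694308  0.012     ]
 [ 0.66235954 -0.23027016  0.012     ]]
[[ 0.63196645 -0.03011584  0.08      ]
 [ 0.54057988 -0.05448673  0.08      ]]
shaker [[0.50760277 0.02606959 0.086     ]]
blue mid [0.50136003 0.17021063 0.045     ] [-2.23415529e-01  9.74723295e-01 -1.80536214e-29] 12.90972304374009 -0.06355481287102557 0.08275546728562537
endcap end, nozzle tip [[0.51588971 0.10138973 0.04      ]
 [0.46618544 0.31825925 0.04      ]]
```

```bash
python3 -m creep '[[60,-100,40,-8],[110,-200,60,-16],[160,-300,60,-24],[200,-400,60,-32],[240,-480,60,-40],[270,-560,60,-48],[290,-640,60,-56],[310,-710,60,-63],[300,-740,60,-63],[300,-740,60,-63]]' 60
python3 - <<'E'
from h import *
M=eyes.camera_model("wrist");print(np.round(np.linalg.inv(M["camera_from_world"]),3).tolist(),M["K"])
print(manip.read_state()["tcp_pos"])
E
```

```text
time_s: 1.6
tcp_pos: [0.4224, 0.2392, 0.2824]
ee_rot: [2.031, 2.396, 0.001]
force: [0.2, 0.6, 0.3]
width: 0.051
finger_force: 0.0
[[0.987, -0.158, -0.043, 0.411], [0.163, 0.953, 0.257, 0.304], [0.001, -0.26, 0.966, 0.425], [0.0, 0.0, 0.0, 1.0]] [[374.52649568   0.         323.59647779]
 [  0.         374.52649568 235.67064171]
 [  0.           0.           1.        ]]
[0.42241217 0.2391755  0.28244196]
```

```bash
cat > torch.py <<'E'
from h import *
M=eyes.camera_model("wrist");I,D=eyes.snapshot("wrist");s=manip.read_state()
np.savez("w1.npz",I=I,D=D)
for r in regions_of("torch","wrist")[:3]:
    m=r["mask"];r_,c_=np.nonzero(m);W=world("w",M,np.c_[c_,r_],z=.04)
    P,_=cloud("w",M,D,m)
    mu=W.mean(0);u=np.linalg.svd(W-mu,full_matrices=False)[2][0];u*=np.sign(u[1]);t=(W-mu)@u
    lo,hi=np.percentile(t,[.3,99.7]);n=np.array([-u[1],u[0],0])
    print(round(r["confidence"],2),r["rect"],"mid",mu+u*(lo+.075),"yaw",np.degrees(np.arctan2(-u[0],u[1])),"len",hi-lo,"zmax",np.percentile(P[:,2],95),"depthmid",np.median(P,0))
cv2.imwrite("pics/w1.png",I)
E
python3 torch.py; python3 -m creep '[[50,-30,20,0],[70,-80,20,0],[90,-130,20,0],[105,-180,20,0],[115,-230,20,0],[115,-260,20,0],[115,-260,20,0],[115,-260,20,0]]' 60
```

```text
0.73 [156.5, 2.4, 98.9, 192.7] mid [0.2724748  0.29188531 0.04      ] yaw -17.73678907808815 len 0.2062355817639282 zmax 0.03070105785580782 depthmid [0.28343952 0.34161956 0.02481395]
0.68 [372.0, 129.5, 20.0, 204.5] mid [0.49962585 0.17144869 0.04      ] yaw 11.470150342957476 len 0.22374017005506497 zmax 0.052299412026059304 depthmid [0.49003134 0.21774631 0.04762511]
time_s: 2.5
tcp_pos: [0.5371, -0.0199, 0.3021]
ee_rot: [2.035, 2.393, 0.0]
force: [-0.5, 0.1, 0.2]
width: 0.0511
finger_force: 0.0
```

View pics/w1.png

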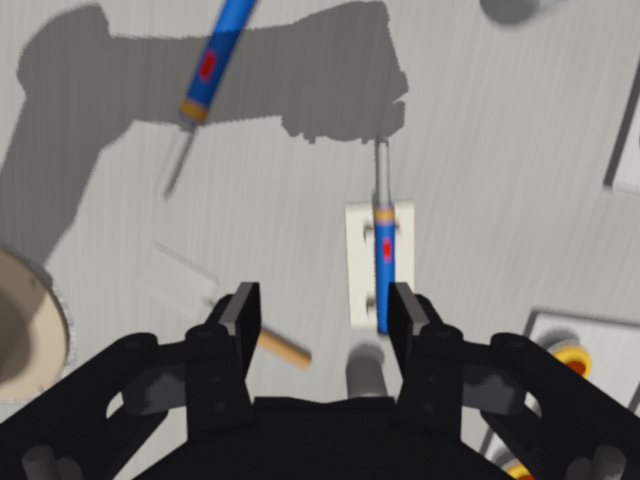

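The wrist view shows the torch in the rest, from its tip at (383,140) to the end cap at (383,333). The bottom of the image is the gripper.

```bash
python3 - <<'E'
from h import *
M=eyes.camera_model("wrist");I,D=eyes.snapshot("wrist");np.savez("w2.npz",I=I,D=D,T=M["camera_from_world"])
for t in ["lock_grip","lock","jaw","dock"]:
  for r in regions_of(t,"wrist")[:2]:
    P,_=cloud("w",M,D,r["mask"]);print(t,round(r["confidence"],2),np.round(r["rect"]),np.round(np.percentile(P,[2,50,98],axis=0),3).tolist())
cv2.imwrite("pics/w2.png",I)
E
```

```text
lock_grip 0.73 [277. 127.  51.  52.] [[0.488, 0.005, 0.07], [0.51, 0.027, 0.083], [0.531, 0.047, 0.086]]
lock_grip 0.63 [285. 220.  78.  41.] [[0.504, -0.07, 0.069], [0.541, -0.051, 0.08], [0.58, -0.035, 0.119]]
lock 0.83 [286. 221.  75.  37.] [[0.504, -0.068, 0.075], [0.541, -0.051, 0.081], [0.578, -0.037, 0.119]]
jaw 0.9 [283. 265.  34. 125.] [[0.515, -0.233, 0.014], [0.539, -0.154, 0.045], [0.556, -0.103, 0.088]]
dock 0.75 [274. 199. 147. 190.] [[0.494, -0.234, 0.011], [0.568, -0.113, 0.013], [0.642, -0.021, 0.116]]
```

View pics/w2.png

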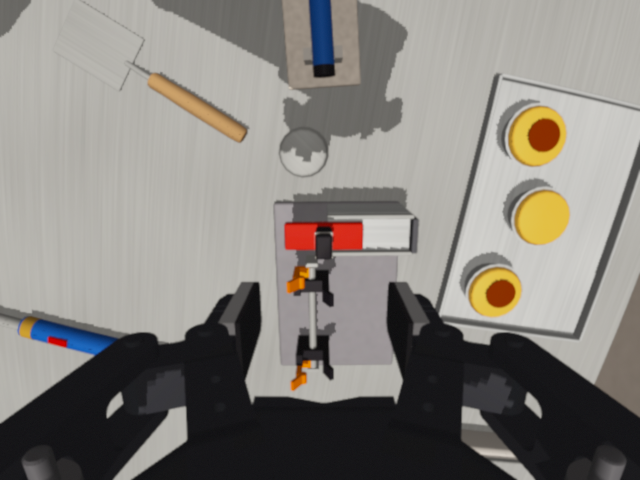

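The wrist view shows the dock clearly: red plate (286–362, 222–250), grip near (324,243), forks at (308,283) and (313,355), hinge bar between them. I'll zoom in for precision.

```bash
python3 - <<'E'
import numpy as np,cv2
I=np.load("w2.npz")["I"][200:400,262:432]
I=cv2.resize(I,None,fx=3,fy=3,interpolation=cv2.INTER_CUBIC)
cv2.imwrite("pics/w2c.png",I)
E
```

```text
(no output)
```

View pics/w2c.png

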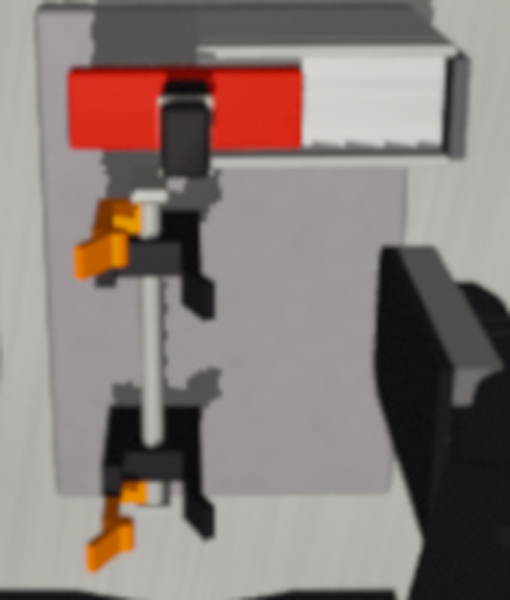

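```bash
python3 - <<'E'
from h import *
M=eyes.camera_model("wrist");M=dict(M);M["camera_from_world"]=np.load("w2.npz")["T"];D=np.load("w2.npz")["D"]
f=lambda *p:[(262+x/3,200+y/3) for x,y in p]
C=world(0,M,f((38,9),(57,494),(390,493)),z=.012);print("corners",C,np.linalg.norm(np.diff(C,axis=0),axis=1))
a=C[0]-C[1];yaw=np.arctan2(-a[0],a[1]);b=C[2]-C[1];print("yaw",np.degrees(yaw),np.degrees(np.arctan2(b[1],b[0])))
G=world(0,M,f((186,141)),z=.118);print("grip",G)
R=world(0,M,f((68,72),(70,148),(302,149),(302,68)),z=.080);print("red",R,R.mean(0))
e=R[2]-R[1];e2=R[3]-R[0];print("red yaw",np.degrees(np.arctan2(e[1],e[0])),np.degrees(np.arctan2(e2[1],e2[0])))
B=world(0,M,f((150,192),(151,300),(152,400),(157,504)),z=.044);print("bar",B)
P=world(0,M,f((445,60),(450,155)),z=.077);print("track rear",P)
E
```

```text
corners [[ 0.48209881 -0.04043358  0.012     ]
 [ 0.51756267 -0.25549057  0.012     ]
 [ 0.66385893 -0.23151109  0.012     ]] [0.21796145 0.14824847]
yaw 9.364058982429915 9.308599843752118
grip [[ 0.54254518 -0.05265014  0.118     ]]
red [[ 0.5016695  -0.04656906  0.08      ]
 [ 0.50588967 -0.07278672  0.08      ]
 [ 0.58385802 -0.06048174  0.08      ]
 [ 0.57856118 -0.03268765  0.08      ]] [ 0.54249459 -0.05313129  0.08      ]
red yaw 8.96846444102148 10.233497289911089
bar [[ 0.5360449  -0.09678033  0.044     ]
 [ 0.54317905 -0.14063945  0.044     ]
 [ 0.55020212 -0.18373707  0.044     ]
 [ 0.55958476 -0.23126393  0.044     ]]
track rear [[ 0.62613254 -0.02282341  0.077     ]
 [ 0.63523292 -0.05532169  0.077     ]]
```

```bash
python3 -m creep '[[5,-33,-50,0],[5,-33,-100,0],[5,-33,-150,0],[5,-33,-180,0],[5,-33,-200,0],[5,-33,-212,0],[5,-33,-212,0]]' 55 20
python3 -m creep '[[0,0,0,0],[0,0,0,0],[0,0,0,0],[0,0,0,0],[0,0,0,0],[0,0,0,0]]' 0 20
```

```text
time_s: 3.45
tcp_pos: [0.5416, -0.0513, 0.0889]
ee_rot: [-2.029, -2.396, 0.002]
force: [-0.1, 0.0, 0.2]
width: 0.0469
finger_force: 0.0
time_s: 4.05
tcp_pos: [0.5428, -0.0519, 0.0914]
ee_rot: [2.03, 2.396, 0.003]
force: [-1.0, 1.2, 8.4]
width: 0.0154
finger_force: 25.8
```

```bash
python3 -m creep '[[5,1,2,0],[15,2.5,2,0],[25,4,2,0],[35,6,2,0],[43,7,2,0],[46,7.5,2,0],[48,8,2,0],[48,8,2,0],[48,8,2,0]]' 0 20
```

```text
time_s: 4.95
tcp_pos: [0.5891, -0.044, 0.0917]
ee_rot: [-2.031, -2.395, 0.001]
force: [-5.0, -1.5, -14.3]
width: 0.0155
finger_force: 22.7
```

```bash
python3 -m creep '[[2,0.3,-1,0],[4,0.6,-1,0],[4,0.6,-1,0]]' 0 20
```

```text
time_s: 5.25
tcp_pos: [0.5894, -0.044, 0.0915]
ee_rot: [-2.028, -2.39, 0.007]
force: [-18.3, -1.9, 6.6]
width: 0.0156
finger_force: 25.8
```

```bash
python3 -m creep '[[-3,-0.5,1,0],[-3,-0.5,1,0],[-3,-0.5,1,0],[-3,-0.5,40,0],[-3,-0.5,90,0],[-10,10,140,0],[-30,60,190,0],[-50,100,210,0],[-60,110,210,0],[-60,110,210,0]]' 60 20
python3 - <<'E'
from h import *
M=eyes.camera_model("wrist");I,D=eyes.snapshot("wrist")
for t in ["lock","torch"]:
  for r in regions_of(t,"wrist")[:2]:
    P,_=cloud("w",M,D,r["mask"]);print(t,round(r["confidence"],2),np.round(r["rect"]),np.round(np.percentile(P,[2,50,98],axis=0),3).tolist())
    if t=="torch":
        r_,c_=np.nonzero(r["mask"]);W=world("w",M,np.c_[c_,r_],z=.04)
        mu=W.mean(0);u=np.linalg.svd(W-mu,full_matrices=False)[2][0];u*=np.sign(u[1]);tt=(W-mu)@u
        lo,hi=np.percentile(tt,[.3,99.7]);print("mid",mu+u*(lo+.075),"yaw",np.degrees(np.arctan2(-u[0],u[1])),"len",hi-lo)
print(manip.read_state()["tcp_pos"])
cv2.imwrite("pics/w3.png",I)
E
```

```text
time_s: 6.25
tcp_pos: [0.5337, 0.0712, 0.3034]
ee_rot: [2.024, 2.402, 0.008]
force: [0.3, 0.0, 0.3]
width: 0.051
finger_force: 0.0
lock 0.87 [317. 303.  70.  43.] [[0.55, -0.063, 0.072], [0.584, -0.041, 0.081], [0.621, -0.028, 0.119]]
lock 0.65 [485. 190.  56.  58.] [[0.724, 0.052, 0.011], [0.751, 0.085, 0.038], [0.785, 0.116, 0.041]]
torch 0.64 [318. 301.  69.  44.] [[0.55, -0.062, 0.073], [0.584, -0.041, 0.081], [0.62, -0.028, 0.119]]
mid [ 0.62629092 -0.06464422  0.04      ] yaw -85.69652595810037 len 0.08278879436655895
torch 0.62 [292.   0.  30. 169.] [[0.478, 0.107, 0.041], [0.499, 0.183, 0.049], [0.522, 0.257, 0.053]]
mid [0.50033462 0.17637441 0.04      ] yaw 12.943957264081545 len 0.163189349321118
[0.5347224  0.06635152 0.3014607 ]
```

View pics/w3.png

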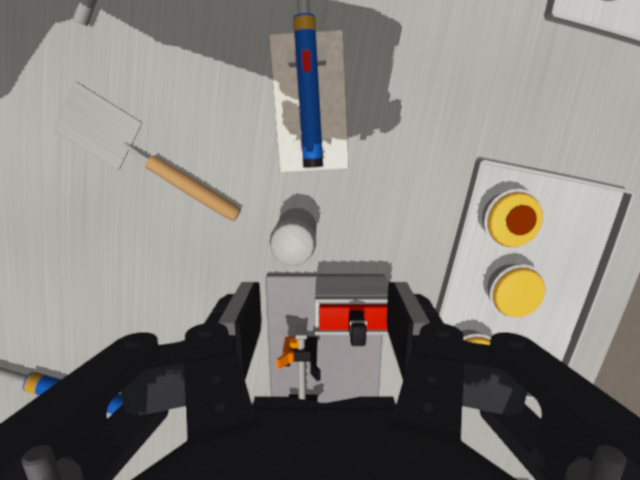

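Lock is now at the rear: red plate (318–387, 303–345). Torch in the rest runs from its cap (313,163) to its collar (304,16), undisturbed.

```bash
python3 -m creep '[[-15,50,0,3],[-34,95,-20,3],[-34,109,-65,3],[-34,109,-115,3],[-34,109,-160,3],[-34,109,-200,3],[-34,109,-200,3],[-34,109,-200,3]]' 60 20
```

```text
time_s: 7.2
tcp_pos: [0.5007, 0.174, 0.1009]
ee_rot: [-1.971, -2.446, 0.003]
force: [0.3, -0.1, 0.3]
width: 0.0513
finger_force: 0.0
```

```bash
python3 -m creep '[[0,1,-40,0],[0,1,-65,0],[0,1,-79,0],[0,1,-79,0]]' 60 20
python3 -m creep '[[0,0,0,0],[0,0,0,0],[0,0,0,0],[0,0,0,0],[0,0,0,0],[0,0,0,0]]' 0 60
```

```text
time_s: 7.6
tcp_pos: [0.5011, 0.1763, 0.0227]
ee_rot: [1.969, 2.447, 0.001]
force: [0.1, -0.6, -0.2]
width: 0.051
finger_force: 0.0
time_s: 8.2
tcp_pos: [0.5012, 0.1768, 0.024]
ee_rot: [1.968, 2.447, 0.004]
force: [-0.1, -0.9, 9.2]
width: 0.0206
finger_force: 58.2
```

```bash
python3 -m creep '[[0,0,15,0],[0,0,50,0],[0,0,95,0],[0,0,130,0],[5,-35,140,0],[12,-80,140,-1],[18,-125,140,-2],[24,-170,140,-3],[30,-215,140,-3],[36,-255,140,-3]]' 0 60
python3 -m creep '[[5,-35,0,0],[9,-70,0,0],[10,-87,0,0],[10,-87,0,0],[10,-87,0,0],[10,-87,0,0]]' 0 60
python3 - <<'E'
from h import *
M=eyes.camera_model("wrist");s=manip.read_state();I,D=eyes.snapshot("wrist");np.savez("w4.npz",I=I,D=D,T=M["camera_from_world"])
print(s["tcp_pos"],s["ee_rot"],s["width"],s["force"])
hz=s["tcp_pos"][2]+.019
for t in ["torch","jaw","lock"]:
  for r in regions_of(t,"wrist")[:2]:
    P,_=cloud("w",M,D,r["mask"]);print(t,round(r["confidence"],2),np.round(r["rect"]),np.round(np.percentile(P,[2,50,98],axis=0),3).tolist())
cv2.imwrite("pics/w4.png",I)
E
```

```text
time_s: 9.2
tcp_pos: [0.5361, -0.0807, 0.1634]
ee_rot: [2.031, 2.395, 0.001]
force: [1.1, 0.6, -2.2]
width: 0.0205
finger_force: 59.0
time_s: 9.8
tcp_pos: [0.546, -0.164, 0.1624]
ee_rot: [-2.029, -2.398, -0.001]
force: [-0.6, -0.4, -0.9]
width: 0.0201
finger_force: 59.0
[ 0.54598559 -0.16401288  0.1624238 ] [-2.02940295e+00 -2.39772405e+00 -1.00138251e-03] 0.02009525444034759 [-0.60844745 -0.38799586 -0.92790919]
torch 0.85 [  1. 267. 102.  56.] [[0.28, -0.282, 0.007], [0.326, -0.264, 0.025], [0.36, -0.255, 0.029]]
torch 0.56 [289.   0.  65. 405.] [[0.525, -0.19, 0.179], [0.539, -0.123, 0.187], [0.556, -0.063, 0.192]]
jaw 0.66 [283. 138.   4.  23.] [[0.512, -0.117, 0.086], [0.515, -0.111, 0.087], [0.517, -0.105, 0.089]]
jaw 0.58 [364.  15. 142.  72.] [[0.551, -0.063, 0.073], [0.583, -0.048, 0.081], [0.626, -0.029, 0.119]]
lock 0.6 [362.  16. 142.  70.] [[0.55, -0.063, 0.074], [0.583, -0.048, 0.081], [0.626, -0.03, 0.119]]
```

View pics/w4.png

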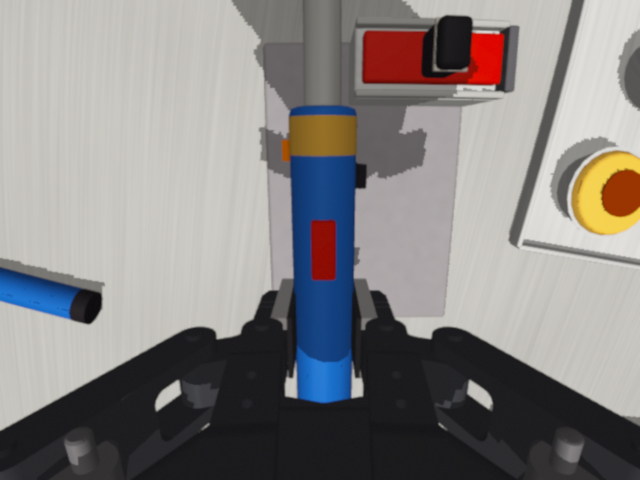

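The torch is held straight in the fingers. Its collar ends at about (323,107), the nozzle points towards the lock's side, and the lock is fully back at (362–504, 16–86).

```bash
python3 - <<'E'
from h import *
M=dict(eyes.camera_model("wrist"));Z=np.load("w4.npz");M["camera_from_world"]=Z["T"];D=Z["D"]
ex=np.array([.9867,.1625,0]);ey=np.array([-.1625,.9867,0]);o=.5128*ex-.252*ey
dk=lambda P:np.c_[(P-o)@ex,(P-o)@ey,P[:,2]]
tcp=np.array([.546,-.164,.1624]);print("tcp",dk(tcp[None]))
print("collar end, edges",dk(world(0,M,[(290,110),(356,110),(292,240),(356,240),(323,107)],z=.181)))
for r in (30,90,140,200,240,280,330):
    P=world(0,M,[(323,r)],D[r,323:324]);print(r,dk(P))
print("forks", dk(world(0,M,[(283,148),(366,176)],z=.08)))
print("plate corner",dk(world(0,M,[(264,43),(445,317)],z=.012)),"grip",dk(world(0,M,[(456,42)],z=.118)))
E
```

```text
tcp [[-0.00070315  0.00145195  0.1624    ]]
collar end, edges [[-0.01179949  0.07500998  0.181     ]
 [ 0.00918709  0.07505691  0.181     ]
 [-0.01192555  0.03207631  0.181     ]
 [ 0.01016892  0.03212543  0.181     ]
 [-0.00130787  0.07593039  0.181     ]]
30 [[-0.00134557  0.09765792  0.18525387]]
90 [[-0.00131326  0.0807378   0.18413369]]
140 [[-0.00127721  0.06577434  0.18937084]]
200 [[-0.00124265  0.04736103  0.18875282]]
240 [[-0.00121616  0.03494882  0.1911043 ]]
280 [[-0.00119198  0.02049274  0.18891965]]
330 [[-0.00115758  0.00207758  0.18930317]]
forks [[-0.02496395  0.05985473  0.08      ]
 [ 0.02438843  0.04352299  0.08      ]]
plate corner [[-0.04448491  0.1329223   0.012     ]
 [ 0.10515476 -0.08509217  0.012     ]] grip [[0.06064131 0.11046844 0.118     ]]
```

```bash
python3 -m creep '[[0.5,0,-30,0],[0.5,0,-55,0],[0.5,0,-70,0],[0.5,0,-77,0],[0.5,0,-77,0]]' 0 60
python3 -m creep '[[0,0,-4,0],[0,0,-8,0],[0,0,-12,0],[0,0,-16,0],[0,0,-20,0],[0,0,-20,0]]' 0 60
```

```text
time_s: 10.5
tcp_pos: [0.5462, -0.1651, 0.0843]
ee_rot: [-2.03, -2.396, 0.001]
force: [-0.5, -0.5, -0.8]
width: 0.0199
finger_force: 59.0
time_s: 11.1
tcp_pos: [0.5479, -0.1655, 0.065]
ee_rot: [2.03, 2.395, 0.002]
force: [4.0, -0.4, -0.2]
width: 0.0199
finger_force: 59.1
```

```bash
python3 -m creep '[[0,0,-3,0],[0,0,-6,0],[0,0,-9,0],[0,0,-12,0],[0,0,-14,0],[0,0,-14,0]]' 0 60
```

```text
time_s: 11.7
tcp_pos: [0.5477, -0.1659, 0.0513]
ee_rot: [2.03, 2.395, 0.001]
force: [5.5, -0.1, -0.6]
width: 0.0197
finger_force: 59.4
```

```bash
python3 -m creep '[[0,0,-2,0],[0,0,-4,0],[0,0,-6,0],[0,0,-8,0],[0,0,-9,0],[0,0,-9,0]]' 0 60
```

```text
time_s: 12.3
tcp_pos: [0.5459, -0.1652, 0.0438]
ee_rot: [-2.031, -2.396, -0.001]
force: [-2.5, 3.8, 28.4]
width: 0.0202
finger_force: 62.6
```

```bash
python3 -m creep '[[0,0,1,0],[0,0,1,0],[0,0,1,0],[0,0,1,0],[0,0,10,0],[0,0,40,0],[0,15,90,0],[0,40,140,0],[0,70,180,0],[0,70,180,0]]' 50 60
python3 - <<'E'
from h import *
M=eyes.camera_model("wrist");s=manip.read_state();I,D=eyes.snapshot("wrist");np.savez("w5.npz",I=I,D=D,T=M["camera_from_world"])
print(s["tcp_pos"],s["width"])
ex=np.array([.9867,.1625,0]);ey=np.array([-.1625,.9867,0]);o=.5128*ex-.252*ey
dk=lambda P:np.c_[(P-o)@ex,(P-o)@ey,P[:,2]]
for t in ["torch","jaw","lock"]:
  for r in regions_of(t,"wrist")[:2]:
    P,_=cloud("w",M,D,r["mask"]);P=dk(P);print(t,round(r["confidence"],2),np.round(r["rect"]),np.round(np.percentile(P,[2,50,98],axis=0),3).tolist())
    if t=="torch":
        for a in np.arange(-.08,.15,.02):
            q=P[(abs(P[:,1]-a)<.006)]
            if len(q)>5: print(round(a,2),np.round([np.median(q[:,0]),np.percentile(q[:,2],90)],4))
cv2.imwrite("pics/w5.png",I)
E
```

```text
time_s: 13.3
tcp_pos: [0.5484, -0.0925, 0.2266]
ee_rot: [2.025, 2.397, 0.008]
force: [1.0, 0.7, -0.0]
width: 0.0429
finger_force: 0.0
[ 0.54835082 -0.09250129  0.22663463] 0.04290506204982952
torch 0.69 [  0. 293. 128.  57.] [[-0.331, -0.077, 0.009], [-0.264, -0.055, 0.025], [-0.201, -0.032, 0.03]]
-0.08 [-0.2115  0.0294]
-0.06 [-0.2413  0.0287]
-0.04 [-0.307   0.0277]
torch 0.65 [293. 125.  26. 251.] [[-0.012, -0.07, 0.061], [-0.001, 0.031, 0.068], [0.009, 0.14, 0.073]]
-0.08 [-0.0008  0.0709]
-0.06 [0.0011 0.0714]
-0.04 [-0.0013  0.0714]
-0.02 [-0.0004  0.0714]
0.0 [-0.001   0.0711]
0.02 [-0.0008  0.0729]
0.04 [-0.0015  0.073 ]
0.06 [0.0003 0.0715]
0.08 [-0.0014  0.0679]
0.1 [-0.002   0.0665]
0.12 [-0.0019  0.0665]
0.14 [-0.0025  0.0665]
jaw 0.92 [274. 218.  25. 158.] [[-0.028, -0.067, 0.012], [-0.017, 0.053, 0.077], [-0.008, 0.065, 0.088]]
lock 0.57 [333. 151. 106.  41.] [[0.022, 0.098, 0.072], [0.055, 0.112, 0.081], [0.099, 0.125, 0.119]]
```

View pics/w5.png

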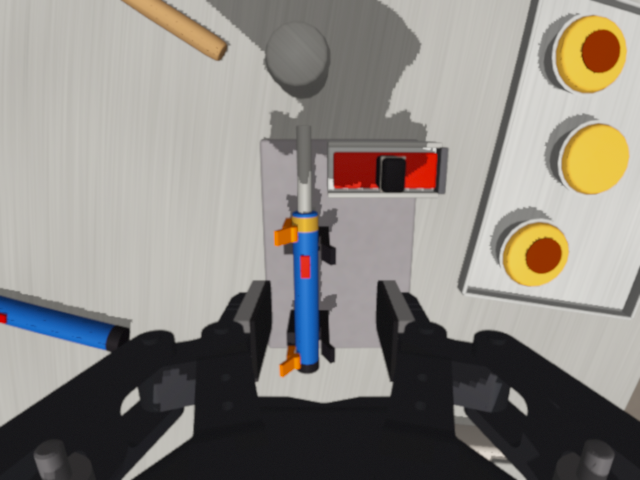

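The torch sits level in both forks (z top 71 mm, axis about 60 mm), with its nozzle at (304,125–210) beside the open lock; grip at (392,173). The jaw lips (287,235) and (290,360) are over it.

```bash
python3 -m creep '[[25,30,-30,0],[41,48,-60,0],[41,48,-95,0],[41,48,-120,0],[41,48,-135,0],[41,48,-135,0],[41,48,-135,0]]' 50 20
python3 -m creep '[[0,0,0,0],[0,0,0,0],[0,0,0,0],[0,0,0,0],[0,0,0,0]]' 0 20
```

```text
time_s: 14.2
tcp_pos: [0.5867, -0.0488, 0.086]
ee_rot: [-2.033, -2.393, 0.003]
force: [-0.2, -0.0, -0.7]
width: 0.0428
finger_force: 0.0
time_s: 14.7
tcp_pos: [0.5882, -0.0479, 0.0879]
ee_rot: [2.031, 2.395, 0.001]
force: [-0.4, -1.7, 6.3]
width: 0.0157
finger_force: 24.1
```

Now I'll slide it 50 mm along dock -x = (-49.3, -8.1).

```bash
python3 -m creep '[[-5,-1,1,0],[-15,-2.5,1,0],[-25,-4,1,0],[-35,-6,1,0],[-43,-7,1,0],[-46,-7.5,1,0],[-48,-8,1,0],[-50,-8,1,0],[-52,-8.5,1,0],[-52,-8.5,1,0]]' 0 20
```

```text
time_s: 15.7
tcp_pos: [0.5401, -0.056, 0.0881]
ee_rot: [2.026, 2.391, 0.007]
force: [17.4, -2.1, -19.3]
width: 0.0155
finger_force: 21.0
```

```bash
python3 -m creep '[[3,0.5,0,0],[3,0.5,0,0],[3,0.5,0,0],[3,0.5,10,0],[3,0.5,40,0],[3,0.5,90,0],[3,10,130,0],[3,40,160,0],[3,40,160,0]]' 50 20
python3 - <<'E'
from h import *
M=eyes.camera_model("wrist");s=manip.read_state();I,D=eyes.snapshot("wrist")
ex=np.array([.9867,.1625,0]);ey=np.array([-.1625,.9867,0]);o=.5128*ex-.252*ey
dk=lambda P:np.c_[(P-o)@ex,(P-o)@ey,P[:,2]]
for t in ["torch","lock"]:
  for r in regions_of(t,"wrist")[:2]:
    P,_=cloud("w",M,D,r["mask"]);P=dk(P);print(t,round(r["confidence"],2),np.round(r["rect"]),np.round(np.percentile(P,[2,50,98],axis=0),3).tolist())
    g=P[P[:,2]>.112];print("gripx",np.median(g,0) if len(g) else "")
cv2.imwrite("pics/w6.png",I)
E
```

```text
time_s: 16.6
tcp_pos: [0.54, -0.0125, 0.2523]
ee_rot: [2.025, 2.398, 0.01]
force: [0.5, 0.7, -0.1]
width: 0.0427
finger_force: 0.0
torch 0.9 [  0. 338. 139.  62.] [[-0.37, -0.077, 0.009], [-0.319, -0.04, 0.024], [-0.205, -0.022, 0.032]]
gripx [-0.04128143  0.16345824  0.3222119 ]
torch 0.56 [291. 215.  22. 189.] [[-0.012, -0.042, 0.061], [-0.001, 0.032, 0.069], [0.009, 0.143, 0.074]]
gripx 
lock 0.78 [272. 240.  88.  49.] [[-0.027, 0.098, 0.072], [0.011, 0.114, 0.08], [0.049, 0.125, 0.119]]
gripx [0.01112481 0.11290448 0.11792026]
```

View pics/w6.png

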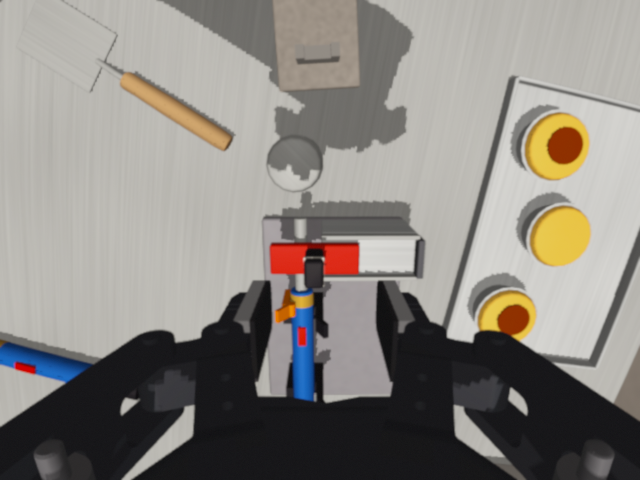

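The lock's red plate (272–358, 243–275) now lies across the nozzle at its front stop, grip at x≈11–12 mm. The torch is still seated and nothing touches the gripper.

```bash
python3 -c "
from plant import ticket;print(ticket.hand_in())"
```

```text
the job is handed in; nothing more can be done
None
```

The torch is seated level in both forks under the jaw, the lock is at its front stop across the nozzle, and the gripper is clear; I handed the job in at about 16.6 s, and no verdict was returned.

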